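# Feed one test token to the coin tester

### The arm

A 6-joint arm with a two-finger parallel gripper is mounted at the origin on the work surface. World frame = base frame: x ahead of the robot, y to its left, z up, the work surface at z = 0. Lengths are in mm, angles in degrees, forces in N, time in s.
With the tool pointing down it reaches from about 300 to 850 mm from the base axis. Payload 4.2 kg.
Tool frame: the origin (TCP) lies midway between the tips of the shut fingers; the grasp point (between the pads) lies 19 mm behind it (env.hold_point_z is the z of the grasp point in the tool frame, in mm); z points along the fingers, y is the direction in which the jaws open and shut (so a half turn about z gives the same grasp; the last joint's range is limited). The gripper opens to 91 mm and grips with 3 to 60 N. Pads are 32 mm wide; open, the fingers measure 118 mm over their backs; the gripper's body (76 mm by 178 mm) begins 60 mm behind the grasp point.
Start: joints at [71.161, 18.312, 89.639, -0, 72.044, -1.146], TCP at [174.754, 547.818, 213.976] pointing down, gripper open.
Joint ranges: [-177.97, 177.97], [-48.28, 115.42], [12.27, 149.76], [-77.06, 257.06], [2.81, 150.46], [-146.56, 146.56]. Speed limits (degrees/s): [147.25, 147.25, 180, 180, 180, 180].

### API

Orientations are given as [roll, pitch, yaw] about the fixed x, y, z axes, in that order (R = Rz(yaw) Ry(pitch) Rx(roll)).
In Python, from workcell import env, grab_frame, camera_params, spotter gives the robot as it stands. The module is installed in compiled form; this text tells all that it offers.
- The arm moves only by the shell command python3 -m jog 'ROWS' [FORCE]. ROWS is text: rows parted by semicolons, each of 7 numbers parted by spaces: the turn, a rotation vector about the world's x, y, z in units of 5 degrees (1.0 is 5 degrees), then the shift along the world's x, y, z in units of 25 mm (1.0 is 25 mm), then the opening, from 0 (shut) to 1 (fully open). A call has 1 to 5 rows; each row is the pose to reach, as a shift and turn from the pose commanded when the call began; what a row does not reach only later rows make up. A row lasts 1/8 s, in which the tool goes at most 62.5 mm and 10.7 degrees, less where a joint would pass 70% of its speed; a pose out of reach is approached as far as the arm can. A call with a gripper value outside its range is refused whole. The fingers move at their own pace and stop on an object; FORCE is the grip in N (left out, the last holds). Time passes only in rows, so rows that repeat a pose let the fingers close. It gives the time, the measured TCP pose, the force and the opening at its end, in the units of the state.
- env.state(): the state, without advancing time (a new reading comes with each control period).
- grab_frame(name): name is "side" or "top"; returns the picture (384x512x3 uint8, red, green, blue); there is no depth.
- camera_params(name): a dict with "K" (3x3 intrinsics, pixels), "rvec" (rotation vector, rad) and "tvec" (3), from world to camera coordinates, as OpenCV has them. Camera axes: x right, y down, z forward; pixel columns grow to the right and rows downward; lengths in mm; the calibration is good to about 2 mm. A picture is of the moment at which its call begins. camera_params takes no time and is no camera call.
- env.job_done(): hands the job in, once; it reports no verdict.
Trained networks look in the newest picture that a camera, given by its name, has taken for a name from the list of things; names that differ only in an ending like _2 or _b are one class to them, and where a whole thing is asked for, a point or a joint stands for the part that bears it (a point fixed in the world has none). Each returns a list of dicts, best first, with "conf" (0 to 1); they miss things now and then, are a little off and sometimes report something else, mostly with a low value. They report only what shows in the picture. A call takes as long as a camera call. They do not tell look-alikes from the thing itself.
- spotter.look_for(query, camera): "box" ([left, top, width, height] in pixels, round what is visible of it).
- spotter.trace(query, camera): "region" (384x512 bool, what is visible of it) and "box" ([left, top, width, height] in pixels, round what is visible of it).
The state is a dict: "time_s": time; "qpos": joint angles; "qvel": joint speeds; "effort": joint torques, N m; "ee_pos": TCP position; "ee_rot": TCP orientation; "force": force on the tool from outside, world axes, zero at the start; "torque": the same for the moment, N m; "gripper_width": finger opening in mm.
Only numpy, scipy, OpenCV 4.12 (cv2) and the standard library are available. Lean on these libraries where they do the work, as an engineer would, in place of code of your own. Each camera call takes 0.05 s, during which the arm holds its last target. There are 200 camera calls.

### The job

Press the token dispenser's plunger all the way down once so that a single token comes out, and let the plunger come back up. Then push that token flat along the bench with the fingertips, without picking it up, into the brass coin slide of the cream coin tester until it rests against the slide's closed end. Leave the other tokens in the dispenser and everything else where it stands, and finish with the hand clear.

Things in the scene. Friction and masses are not known exactly. Their poses are not given: they have to be found in the camera images.
- dispenser: Grey steel token dispenser fixed to the bench, 123 x 60 x 38 mm high. Origin on the bench under the axis of its open-topped round-token magazine; its own -x is the way the token comes out of the low slot in the front (front face at x = -22 mm, back at x = +100 mm, sides at y = +-30 mm). The plunger stands on top at x = +60 mm, y = 0.
- plunger (a joint): Plunger travel, m: 0 up (rest), 0.024 fully down, straight down; springs back when let go. Spring 5 N at the top, 7 N at the bottom; pressing slowly takes 6 to 11 N in all; hard stop below. Each full press drives a blade that slides the lowest token out flat on the bench, its centre 70 to 95 mm in front (-x) of the dispenser's origin; the blade then returns and the next token drops.
- plunger_top (a point): Centre of the upper face of the plunger's flat black round head (36 mm across, 6 mm thick); 66 mm above the bench at rest, 42 mm when fully down.
- token0_center (a point): Centre of the lowest token in the magazine, the one that the first press ejects: plain aluminium disc 32 mm across, 6 mm thick, (13 to 21 g), lying flat on the bench (centre 3 mm up), loose.
- tester: Cream coin tester fixed to the bench: case 120 x 160 x 130 mm with a chrome dome, black rocker switch and orange window frame, origin under the case's centre; its own -x is its front. From the front a brass coin slide lies on the bench, a fence 9 mm high and 5 mm thick without a floor, its mouth open to -x.
- slide_end (a point): On the bench, middle of the inner face of the closed end of the brass coin slide (120 mm in front of the tester's origin, 60 mm clear of its case); axes as the tester's, so the slide's open mouth looks along -x. The straight part is 42 mm wide inside and 18 mm long, then both sides flare out at 45 degrees to a mouth some 90 mm wide, 43 mm from the closed end. A token that is home has its centre at x = -16 mm, and its rear edge 32 mm from the end, inside the flare.
- token1_center (a point): Centre of token number 2 from below in the magazine, same as the lowest; it must stay in the magazine (it drops 6 mm when the lowest one has left).
- token2_center (a point): Centre of token number 3 from below in the magazine, same as the lowest; it must stay in the magazine (it drops 6 mm when the lowest one has left).
- token3_center (a point): Centre of token number 4 from below in the magazine, same as the lowest; it must stay in the magazine (it drops 6 mm when the lowest one has left).
- spring_case: Bystander: loose round steel mainspring case, 60 mm across, 23 mm high; origin centre of its underside.
- window_frame: Bystander: loose orange plastic window frame lying flat, 50 x 70 mm, 8 mm thick; origin centre of its underside.
- meter_head: Bystander: loose chrome dome, 68 mm across, 38 mm high; origin centre of its underside.
- collar: Bystander: loose brass ring 44 mm across, 10 mm high, hole 26 mm; origin centre of its underside.
- screwdriver: Bystander: loose screwdriver 160 mm long lying on the bench along its own x.
- screw_jar: Bystander: small loose jar, 48 mm across, 50 mm high; origin centre of its underside.
Mind the look-alikes: they are no part of the job. What is shaped like the dispenser but blue or brown is not meant.

How it is judged:
By the outcome, as a careful person would: the job done as asked, in the order asked, and still so for the second after the job is handed in, with the robot touching nothing.
It also fails if it takes over 58 s, if anything falls off the work surface, if the arm or the gripper's body presses on something with over 40 N, if the wrist force passes 120 N, or if a joint passes its speed limit or range.

## Working session

There is one attempt and no reset: what is moved stays moved. The work goes in short steps, Python scripts to look and compute and a shell command to move; the robot and the scene stay as the last step left them, time stands still between calls to the robot, and variables do not carry over. Pictures are saved under pics/ and viewed, about 8 in all and at most 12, crops included, and the job is handed in when it is done.

```bash
mkdir -p pics; cat > h.py <<'E'
import numpy as np, cv2
from workcell import env, grab_frame, camera_params, spotter
def P(n):
    c=camera_params(n); R=cv2.Rodrigues(np.array(c["rvec"],float))[0]; return np.array(c["K"],float),R,np.array(c["tvec"],float).reshape(3)
def ray(n,u,v,z=0):
    K,R,t=P(n); d=R.T@np.linalg.inv(K)@np.array([u,v,1.]); o=-R.T@t
    return (o+d*(z-o[2])/d[2])
def proj(n,p):
    K,R,t=P(n); q=K@(R@np.array(p,float)+t); return q[:2]/q[2]
def save(n,f,crop=None,s=1):
    im=grab_frame(n)
    if crop: l,t,w,h=crop; im=im[t:t+h,l:l+w]
    im=cv2.resize(im,None,fx=s,fy=s,interpolation=cv2.INTER_CUBIC); cv2.imwrite("pics/"+f,im[...,::-1])
E
python3 - <<'E'
from h import *
a=grab_frame("top");b=grab_frame("side")
cv2.imwrite("pics/top0.png",cv2.resize(a,None,fx=1.5,fy=1.5)[...,::-1]); cv2.imwrite("pics/side0.png",cv2.resize(b,None,fx=1.5,fy=1.5)[...,::-1])
for c in("top","side"):
    print(c,(-P(c)[1].T@P(c)[2]).round())
    for q in("dispenser","plunger_top","tester","token3_center"):
        for r in spotter.look_for(q,c)[:5]: print(q,np.round(r["box"]),round(r["conf"],2))
E
```

```text
top [ 342.  -57. 1200.]
dispenser [124. 186.  33.  53.] 0.96
dispenser [264.  89.  26.  49.] 0.69
dispenser [334. 247.  47.  56.] 0.68
dispenser [375. 194.  29.  48.] 0.66
plunger_top [130. 197.  16.  16.] 0.71
plunger_top [356. 262.  18.  15.] 0.6
plunger_top [268.  97.  14.  13.] 0.5
plunger_top [384. 199.  17.  16.] 0.5
tester [ 91.  88. 103.  82.] 0.96
side [295. 672. 615.]
dispenser [318. 145.  50.  40.] 0.82
dispenser [227. 277.  71.  52.] 0.82
dispenser [277. 129.  36.  30.] 0.58
plunger_top [245. 276.  18.  16.] 0.75
plunger_top [332. 148.  13.   9.] 0.61
tester [ 97. 228. 108. 103.] 0.79
tester [161. 168.  55.  37.] 0.37
```

View pics/top0.png

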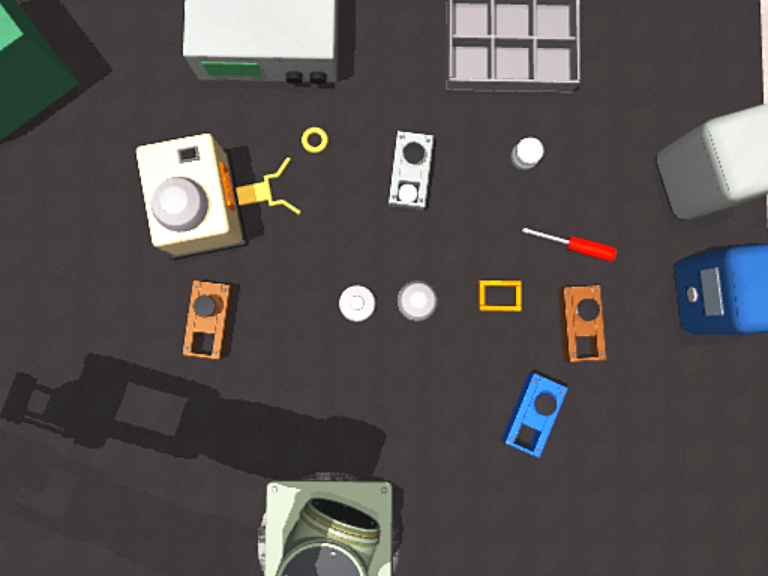

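View pics/side0.png

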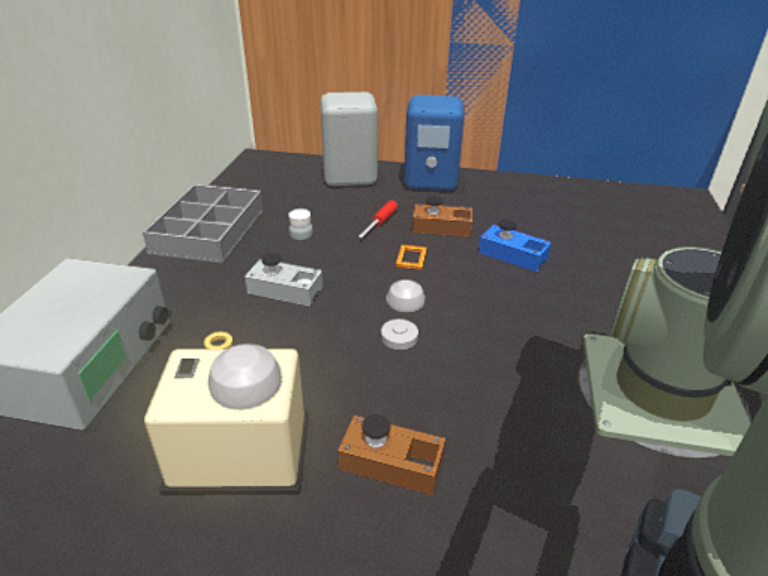

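Top view (scaled 1.5x): the dispenser-shaped things are grey at (411,170), brown at (206,320), brown at (585,323) and blue at (535,415). I choose the grey one, which is also the only one with tokens showing. The cream tester is at (190,195), and its brass slide at (255,192) has its mouth to the right. The collar at (314,139) is near the slide.

```bash
python3 - <<'E'
from h import *
save("top","crop1.png",(145,78,155,70),5)
for p in [(0,0,0),(500,0,0),(500,200,0),(175,548,214)]: print(p,proj("top",p).round(1))
a=grab_frame("top")
for q in("dispenser","tester"):
    for r in spotter.trace(q,"top"):
        l,t,w,h=r["box"]
        if q=="dispenser" and not(255<l<275): continue
        m=r["region"].astype(np.uint8); c=max(cv2.findContours(m,0,2)[0],key=len)
        print(q,r["conf"],r["box"],cv2.minAreaRect(c))
E
```

```text
(0, 0, 0) [218.6 362.5]
(500, 0, 0) [222.1 162. ]
(500, 200, 0) [143.7 160.8]
(175, 548, 214) [-54.8 302.7]
dispenser 0.95 [259.1, 88.5, 29.9, 52.0] ((272.7457275390625, 113.41126251220703), (25.17928695678711, 51.819091796875), 6.709836959838867)
tester 0.62 [90.3, 88.4, 107.9, 82.2] ((145.48873901367188, 127.03913879394531), (79.06315612792969, 100.14910125732422), 79.50852966308594)
```

View pics/crop1.png

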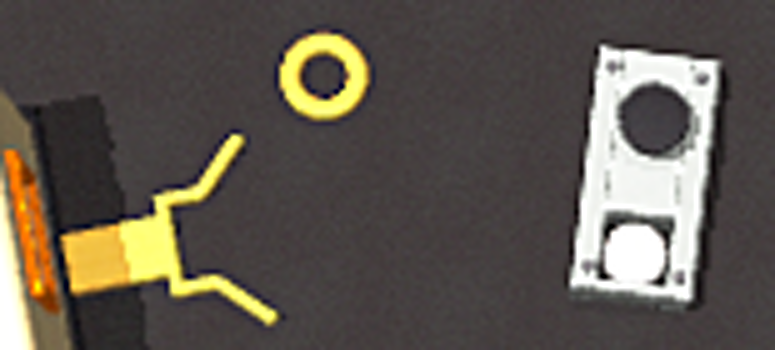

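The crop shows a grey dispenser with a white token stack at (635,252) and a black plunger at (655,120). The slide mouth tips are at (240,135) and (275,318), its closed end is at about (175,243), and the collar is at (324,76).

```bash
python3 - <<'E'
from h import *
f=lambda u,v,z: ray("top",145+(u-2)/5,78+(v-2)/5,z)[:2].round(1)
print("plunger",f(655,120,63),f(655,120,66)); print("mag",f(636,252,24))
C=[f(u,v,38) for u,v in[(602,45),(721,60),(691,303),(572,288)]];print("corners",C)
t1,t2=f(240,135,9),f(275,318,9); m=(t1+t2)/2; d=t2-t1; L=np.linalg.norm(d)
ax=np.array([d[1],-d[0]])/L; ax*=-np.sign(ax[1])  # mouth dir
print("tips",t1,t2,L,"axis",ax,np.degrees(np.arctan2(ax[1],ax[0])),"end",m-43*ax,"end direct",f(176,243,9))
print("collar",f(324,76,10))
pf=(C[2]+C[3])/2;pb=(C[0]+C[1])/2;dx=(pb-pf)/np.linalg.norm(pb-pf)
print("disp len",np.linalg.norm(pb-pf),"yaw",np.degrees(np.arctan2(dx[1],dx[0])),"origin",pf+22*dx,"plunger",pf+82*dx, "token out",pf-60*dx)
# side check
b=grab_frame("side")
for r in spotter.trace("plunger_top","side"):
    l,t,w,h=r["box"]; print(r["conf"],np.round(r["box"]),)
pl=pf+82*dx; print("proj side plunger",proj("side",[*pl,66]))
print(env.state()["ee_rot"],env.state()["force"])
E
```

```text
plunger [ 643.  -131.8] [ 642.2 -131.6]
mag [ 585.2 -125.3]
corners [array([ 687.6, -106.4]), array([ 680.9, -166.4]), array([ 556.9, -152.2]), array([563.6, -92.7])]
tips [645.9  77.7] [551.3  57.7] 96.6910543949129 axis [ 0.20684437 -0.97837386] -78.06251207594339 end [589.70569219 109.77007593] end direct [589.3 109. ]
collar [677.3  35.2]
disp len 124.78222028798815 yaw -6.418786730238794 origin [ 582.11208896 -124.90948501] plunger [ 641.73596793 -131.61717139] token out [ 500.62612103 -115.74231362]
0.68 [264. 163.  20.  18.]
0.59 [283. 131.  12.  10.]
0.52 [246. 272.  16.  16.]
proj side plunger [180.87509093 171.47104471]
[1.79989764e+02 8.68057295e-04 1.62310210e+02] [-0.16526788  0.35070996 -0.3497057 ]
```

```bash
python3 -m jog '0 0 -2 1.36 -1.98 0 0; 0 0 -4 2.72 -3.96 0 0; 0 0 -6 4.08 -5.94 0 0; 0 0 -8 5.44 -7.92 0 0; 0 0 -10 6.8 -9.9 0 0' 20; python3 -m jog '0 0 -2 1.36 -1.98 0 0; 0 0 -4 2.72 -3.96 0 0; 0 0 -6 4.08 -5.94 0 0; 0 0 -8 5.44 -7.92 0 0; 0 0 -10 6.8 -9.9 -0.5 0'; python3 -m jog '0 0 -0.5 1.36 -1.98 -0.5 0; 0 0 -1 2.72 -3.96 -1.2 0; 0 0 -1.4 4.08 -5.94 -2 0; 0 0 -1.4 5.09 -7.38 -3 0; 0 0 -1.4 5.09 -7.38 -4 0'
```

```text
time_s: 1.42
ee_pos: [345.7, 298.8, 214.3]
ee_rot: [179.9, -0.0, 112.0]
force: [0.8, -0.5, 1.0]
gripper_width: 44.2
time_s: 2.05
ee_pos: [516.5, 51.1, 202.5]
ee_rot: [179.8, -0.1, 62.0]
force: [1.1, 1.1, 0.0]
gripper_width: 0.2
time_s: 2.68
ee_pos: [643.7, -134.9, 100.1]
ee_rot: [179.9, -0.0, 55.1]
force: [-1.4, 0.4, -0.3]
gripper_width: 0.2
```

```bash
python3 -m jog '0 0 0 0 0 -0.4 0; 0 0 0 0 0 -0.8 0; 0 0 0 0 0 -1.1 0; 0 0 0 0 0 -1.1 0'; python3 - <<'E'
from h import *
save("side","side1.png",(140,110,120,100),5)
E
```

```text
time_s: 3.18
ee_pos: [641.9, -131.2, 74.1]
ee_rot: [180.0, 0.0, 55.3]
force: [-0.4, 0.1, 0.0]
gripper_width: 0.4
```

View pics/side1.png

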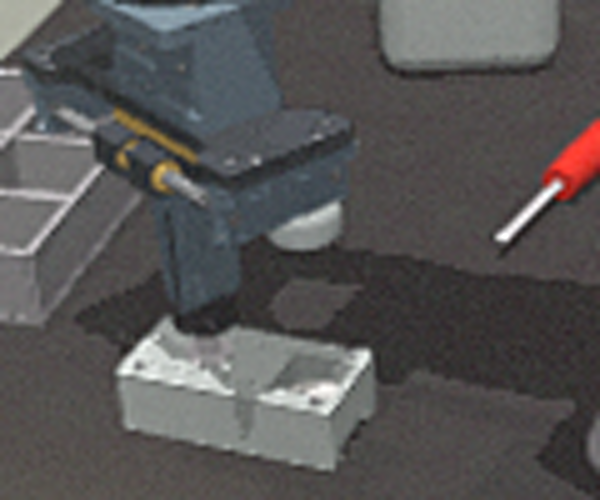

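Fingertips (about (205,315) in the crop) sit over the plunger head. Pressing.

```bash
python3 -m jog '0 0 0 0 0 -0.3 0; 0 0 0 0 0 -0.5 0; 0 0 0 0 0 -0.7 0; 0 0 0 0 0 -0.9 0; 0 0 0 0 0 -1.1 0';python3 -m jog '0 0 0 0 0 -0.12 0; 0 0 0 0 0 -0.22 0;0 0 0 0 0 -0.22 0;0 0 0 0 0 -0.22 0'
```

```text
time_s: 3.85
ee_pos: [642.7, -131.7, 47.8]
ee_rot: [179.9, -0.1, 55.3]
force: [-1.0, 1.1, 6.9]
gripper_width: 0.5
time_s: 4.35
ee_pos: [642.7, -131.7, 42.3]
ee_rot: [179.9, -0.1, 55.3]
force: [-0.9, 0.4, 6.3]
gripper_width: 0.2
```

```bash
python3 -m jog '0 0 0 0 0 -0.04 0; 0 0 0 0 0 -0.08 0; 0 0 0 0 0 -0.08 0'
```

```text
time_s: 4.72
ee_pos: [642.7, -131.7, 42.2]
ee_rot: [179.9, -0.1, 55.3]
force: [-4.3, 0.5, 16.8]
gripper_width: 0.1
```

Hard stop reached (force 17 N, z 42.2). Releasing slowly, then up.

```bash
python3 -m jog '0 0 0 0 0 0.25 0; 0 0 0 0 0 0.5 0; 0 0 0 0 0 0.8 0; 0 0 0 0 0 1.1 0; 0 0 0 0 0 1.5 0'; python3 -m jog '0 0 0 -0.5 0 1 0.22; 0 0 0 -2 0.2 2 0.22; 0 0 0 -4.3 0.2 2.2 0.22; 0 0 0 -6.6 -0.5 2.2 0.22; 0 0 0 -7.6 -1.0 2.2 0.22'; python3 - <<'E'
from h import *
save("top","top2.png",(180,78,130,140),4.2)
for q in("token0_center",):
  for c in("top",):
    for r in spotter.trace(q,c):
        v,u=np.nonzero(r["region"]); print(q,c,round(r["conf"],2),np.round(r["box"]),ray(c,u.mean(),v.mean(),6).round(1))
E
```

```text
time_s: 5.35
ee_pos: [641.0, -131.6, 76.1]
ee_rot: [-179.9, 0.1, 55.3]
force: [0.7, -0.1, -0.0]
gripper_width: 0.7
time_s: 5.98
ee_pos: [448.0, -156.4, 131.2]
ee_rot: [-179.8, 0.1, 55.3]
force: [0.7, 0.1, -0.0]
gripper_width: 20.6
token0_center top 0.47 [260. 153.  10.   9.] [ 515.6 -109.5    6. ]
```

View pics/top2.png

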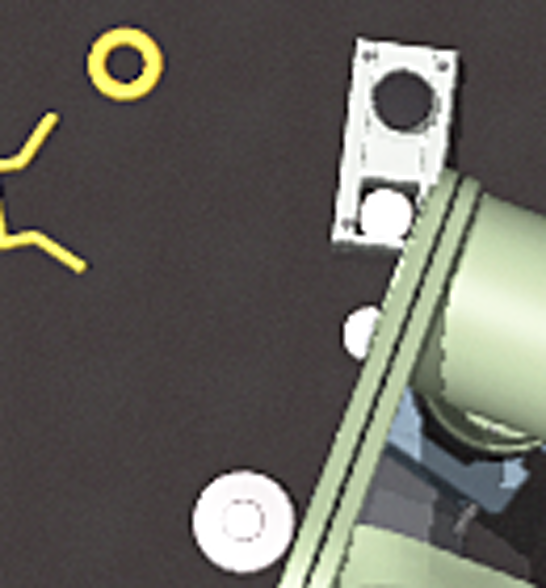

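The token is out at crop (370,333), partly under the arm, and the plunger is up. I'll fix its position with both cameras.

```bash
python3 - <<'E'
from h import *
print(ray("top",180+368.5/4.2,78+331/4.2,6))
save("side","side3.png",(150,150,110,80),5)
for r in spotter.trace("token0_center","side"):
    v,u=np.nonzero(r["region"]); print(round(r["conf"],2),np.round(r["box"]),ray("side",u.mean(),v.mean(),4).round(1))
print(proj("side",[511,-117,6]), env.state()["ee_pos"])
E
```

```text
[ 514.1700454  -116.59744936    6.        ]
0.48 [222. 196.  13.  10.] [ 512.6 -114.1    4. ]
0.24 [ 94. 228. 110. 101.] [593.2 186.4   4. ]
[228.10954828 199.06904611] [ 452.22004017 -156.80023551  131.67344478]
```

View pics/side3.png

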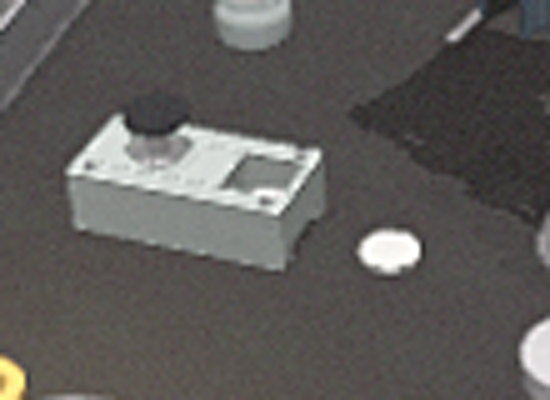

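The picture shows the token flat at crop (390,250), clear of the dispenser, with the plunger up and the next tokens in the magazine. I'll go down behind the token with a 20 mm jaw gap as a cradle.

```bash
python3 -m jog '0 0 1.5 0.9 0 -1.5 0.22; 0 0 3 1.84 0 -3 0.22; 0 0 3 1.84 0 -4.2 0.22; 0 0 3 1.84 0 -5 0.22; 0 0 3 1.84 0 -5.14 0.22'; python3 -m jog '0 0 0 0 0 0 0.22'; python3 - <<'E'
from h import *
save("side","side4.png",(170,140,130,100),5)
E
```

```text
time_s: 6.8
ee_pos: [498.2, -155.9, 1.2]
ee_rot: [-179.8, -0.0, 70.4]
force: [-0.5, -0.4, 0.9]
gripper_width: 20.2
time_s: 6.92
ee_pos: [499.0, -156.5, 3.0]
ee_rot: [180.0, -0.0, 70.3]
force: [0.1, 0.3, 1.0]
gripper_width: 20.1
```

View pics/side4.png

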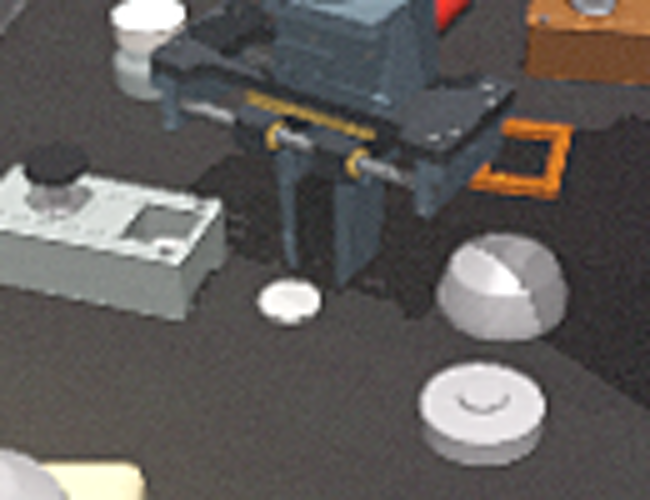

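Fingers (gap at crop (318,270)) are squarely behind the token at (290,300). Pushing.

```bash
python3 -m jog '0 0 0 0.12 0.3 0 0.22; 0 0 0 0.27 0.7 0 0.22; 0 0 0 0.41 1.1 0 0.22; 0 0 0 0.55 1.48 0 0.22; 0 0 0 0.7 1.87 0 0.22'; python3 -m jog '0 0 0 0.18 0.37 0 0.22; 0 0 0 0.36 0.74 0 0.22; 0 0 0 0.54 1.11 0 0.22; 0 0 0 0.72 1.48 0 0.22; 0 0 0 0.9 1.85 0 0.22';  python3 - <<'E'
from h import *
a=grab_frame("top")
for c in("top","side"):
  im=grab_frame(c)
  for r in spotter.trace("token0_center",c):
    v,u=np.nonzero(r["region"]); print(c,round(r["conf"],2),np.round(r["box"]),ray(c,u.mean(),v.mean(),4).round(1))
s=grab_frame("side")[140:240,130:290]; t=a[80:180,150:310]
cv2.imwrite("pics/p5.png",cv2.resize(np.vstack([t,s]),None,fx=3,fy=3,interpolation=2)[...,::-1])
print(env.state()["ee_pos"])
E
```

```text
time_s: 7.6
ee_pos: [515.8, -109.1, 3.0]
ee_rot: [180.0, -0.0, 70.3]
force: [0.4, 0.6, 0.0]
gripper_width: 20.4
time_s: 8.22
ee_pos: [538.3, -63.1, 3.0]
ee_rot: [180.0, 0.0, 70.3]
force: [1.3, -0.1, 0.4]
gripper_width: 20.0
side 0.74 [162. 173.  40.  32.] [ 646.3 -132.5    4. ]
side 0.5 [201. 212.  13.  11.] [546.1 -32.8   4. ]
[537.78868253 -63.84787826   2.92247125]
```

View pics/p5.png

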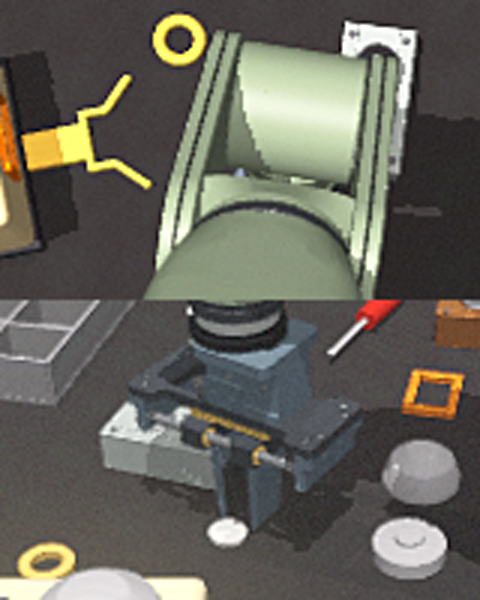

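The token is in the cradle at about (546,-33), as planned (side crop (228,530)). Continuing, and turning gradually toward the slide axis.

```bash
python3 -m jog '0 0 0 0.18 0.37 0 0.22; 0 0 0 0.36 0.74 0 0.22; 0 0 0 0.54 1.11 0 0.22; 0 0 0 0.72 1.48 0 0.22; 0 0 0 0.9 1.85 0 0.22'; python3 -m jog '0 0 0.8 0.16 0.24 0 0.22; 0 0 1.6 0.36 0.48 0 0.22; 0 0 2.4 0.54 0.73 0 0.22; 0 0 3.2 0.74 0.98 0 0.22; 0 0 4 0.9 1.26 0 0.22';  python3 - <<'E'
from h import *
a=grab_frame("top")
for c in("top","side"):
  im=grab_frame(c)
  for r in spotter.trace("token0_center",c):
    v,u=np.nonzero(r["region"]); print(c,round(r["conf"],2),np.round(r["box"]),ray(c,u.mean(),v.mean(),4).round(1))
s=grab_frame("side")[150:250,110:270]; t=a[80:180,150:310]
cv2.imwrite("pics/p6.png",cv2.resize(np.vstack([t,s]),None,fx=3,fy=3,interpolation=2)[...,::-1])
print(env.state()["ee_pos"])
E
```

```text
time_s: 9.15
ee_pos: [560.9, -16.6, 3.0]
ee_rot: [180.0, 0.0, 70.3]
force: [0.3, 0.3, 0.5]
gripper_width: 19.9
time_s: 9.78
ee_pos: [583.4, 14.7, 2.9]
ee_rot: [180.0, 0.0, 90.4]
force: [0.2, -0.0, -0.1]
gripper_width: 20.1
[582.76717783  13.98835261   2.92106119]
```

View pics/p6.png

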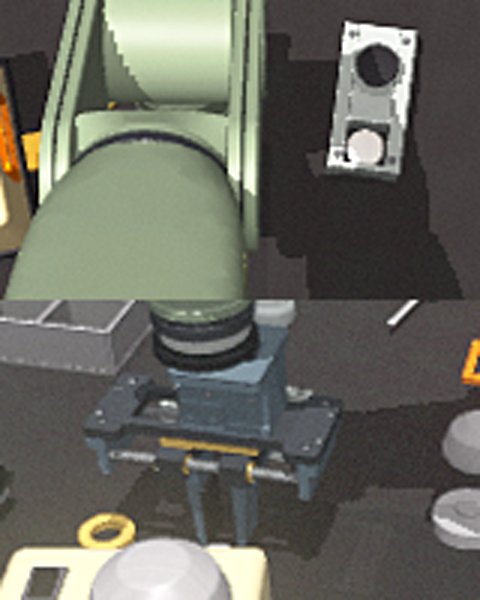

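The token is hidden in this picture, ahead of the fingers and behind the tester's dome; it has not been left behind. The other tokens are still in the magazine. Driving in, watching the force.

```bash
python3 -m jog '0 0 0.14 0.14 0.29 0 0.22; 0 0 0.34 0.28 0.57 0 0.22; 0 0 0.54 0.4 0.81 0 0.22; 0 0 0.74 0.52 1.05 0 0.22; 0 0 1.14 0.64 1.28 0 0.22'; python3 -m jog '0 0 0.4 0.02 0.18 0 0.22; 0 0 0.8 0.02 0.39 0 0.22; 0 0 1.2 0.03 0.58 0 0.22; 0 0 1.2 0 0.68 0 0.22; 0 0 1.2 0 0.68 0 0.22'
```

```text
time_s: 10.7
ee_pos: [599.2, 46.6, 3.0]
ee_rot: [180.0, 0.0, 96.1]
force: [0.0, -0.0, -0.1]
gripper_width: 20.1
time_s: 11.32
ee_pos: [598.9, 63.2, 3.0]
ee_rot: [-180.0, -0.0, 102.0]
force: [0.1, 0.1, 0.6]
gripper_width: 20.1
```

```bash
python3 -m jog '0 0 0 -0.01 0.05 0 0.22; 0 0 0 -0.02 0.1 0 0.22; 0 0 0 -0.02 0.1 0 0.22'; python3 -m jog '0 0 0 -0.01 0.04 0 0.22; 0 0 0 -0.02 0.08 0 0.22; 0 0 0 -0.02 0.08 0 0.22'
```

```text
time_s: 11.7
ee_pos: [598.5, 65.6, 3.0]
ee_rot: [180.0, -0.0, 102.0]
force: [0.9, 0.1, 0.1]
gripper_width: 20.0
time_s: 12.08
ee_pos: [598.0, 67.7, 3.0]
ee_rot: [180.0, 0.0, 102.0]
force: [-0.1, -0.2, 0.1]
gripper_width: 19.9
```

```bash
python3 -m jog '0 0 0 -0.01 0.04 0 0.22; 0 0 0 -0.02 0.08 0 0.22; 0 0 0 -0.02 0.08 0 0.22'; python3 -m jog '0 0 0 0.1 -0.5 0 0.22; 0 0 0 0.4 -2 0 0.22; 0 0 0 0.6 -2.6 1 0.22; 0 0 0 -1 -5 3 0.22; 0 0 0 -2 -7 4 0.22';python3 -m jog '0 0 0 0 -2 1 0.22; 0 0 0 0 -4 1 0.22; 0 0 0 0 -4 1 0.22'; python3 - <<'E'
from h import *
save("top","top7.png",(155,85,100,75),7)
for r in spotter.trace("token0_center","top"):
    v,u=np.nonzero(r["region"]); print(round(r["conf"],2),np.round(r["box"]),ray("top",u.mean(),v.mean(),6).round(1))
E
```

```text
time_s: 12.45
ee_pos: [597.8, 69.0, 3.1]
ee_rot: [180.0, 0.1, 102.0]
force: [1.7, -4.4, 0.3]
gripper_width: 19.9
time_s: 13.08
ee_pos: [557.1, -88.1, 93.2]
ee_rot: [180.0, -0.0, 102.1]
force: [1.9, -1.5, 1.0]
gripper_width: 20.0
time_s: 13.45
ee_pos: [557.3, -190.3, 117.6]
ee_rot: [179.9, 0.0, 101.7]
force: [-0.3, 0.6, 0.0]
gripper_width: 20.1
0.56 [180. 120.  12.  12.] [592.2  94.8   6. ]
```

View pics/top7.png

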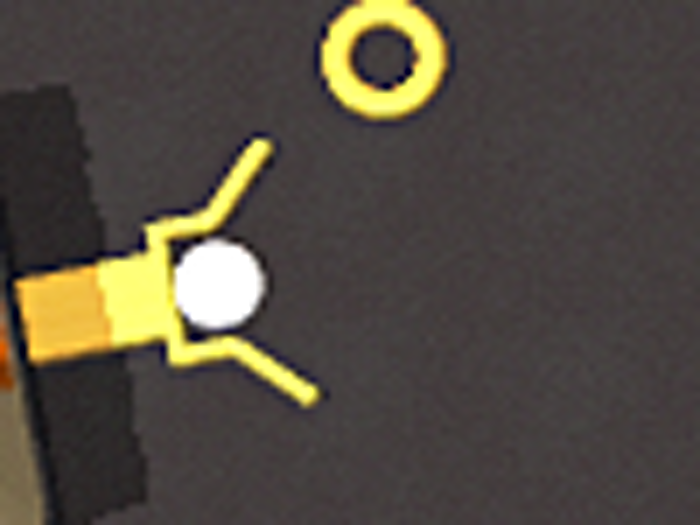

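The token (218,283) is home, touching the closed end at x≈172 in the crop, and the collar is untouched. One overall check before handing in.

```bash
python3 - <<'E'
from h import *
a=grab_frame("top");b=grab_frame("side")
cv2.imwrite("pics/end.png",np.hstack([cv2.resize(a[40:300],(400,208)),cv2.resize(b[100:360],(400,208))])[...,::-1])
o=cv2.imread("pics/top0.png"); o=cv2.resize(o,(512,384),interpolation=cv2.INTER_AREA)[...,::-1]
for n,(u,v) in dict(spring=(238,201),dome=(278,200),frame=(333,197),collar=(209,93),jar=(352,102),driver=(380,163)).items():
    s=np.s_[v-20:v+20,u-20:u+20]; print(n,cv2.phaseCorrelate(cv2.cvtColor(o[s],7).astype(float),cv2.cvtColor(a[s],7).astype(float)))
print(env.state()["force"])
E
```

```text
spring ((-0.26649775456098723, 0.011633422410756822), 0.8132860833403192)
dome ((-8.835234820482686, -14.447202352308025), -0.3569776234446976)
frame ((-0.12178884017875546, 0.05813562275176665), 0.2313424382418376)
collar ((-0.037513180056620854, 0.045218374710568554), 0.9556550170923005)
jar ((-11.332655778664677, -14.931403406374635), -0.07552676771797488)
driver ((-0.04970533736828031, -0.030895439505407296), 0.6689119842025345)
[-1.01605554  0.45055476 -0.56739549]
```

View pics/end.png

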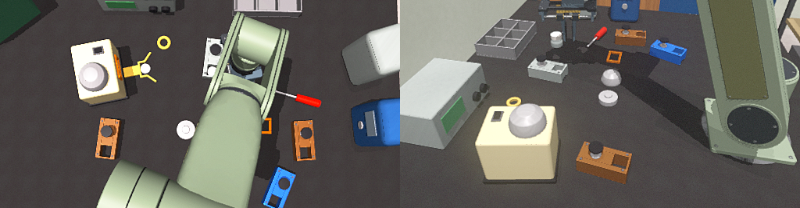

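The pictures show everything in place: the plunger is up, and the dome and jar are standing in the side view (the arm hides them in the top view, so the image shift figures for those two mean nothing). The hand is clear.

```bash
python3 -c "
from workcell import env
print(env.job_done())"
```

```text
the job is handed in; nothing more can be done
None
```

The job is done and handed in at about 13 s of the 58 s allowed; no verdict was reported.

- **Dispensing:** I pressed the grey dispenser's plunger once to its hard stop (17 N at 42 mm) and let it come back up. One token came out.
- **Pushing:** I pushed the token flat along the bench with the fingertips as a cradle, into the brass slide until the end-stop force showed (about 4 N). Then I backed the hand away.

**Last checks:**
- The token's measured centre is (592, 95) mm, against an expected home of (593, 94) mm, and the picture shows it touching the closed end.
- The plunger is up, and tokens showed in the magazine in the last clear view of it.
- The spring case, collar and screwdriver show no shift. The window frame shows none either, but its comparison was weak because the arm partly hid it.
- The comparison failed for the chrome dome and the screw jar, because the arm hid them from the top camera. In the side picture both appear to stand where they were.

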